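Put the mixed-up sample jars on their own stands

TASK

The three sample jars have been put back on the wrong stands. Move each to the stand of its own size, standing upright in the middle: the narrowest jar on the smallest stand, the middle-width jar (the tallest one) on the middle stand, the widest jar on the largest stand. The ribbed grey mat is free to park a jar on meanwhile; do not tip the jars, and leave the beaker and the brass clamp ring where they are.

Things in the scene. Friction and masses are not known exactly. Their poses are not given: they have to be found in the camera images.
- narrow_jar: Small cream jar with a white cap, the narrowest: 35 mm diameter, 61 mm high, about 0.08 kg. Origin at the centre of its underside, z up when it stands. Screw cap on top, closed; rigid and round, so it can be gripped from above across any diameter, on the body or over body and cap. Always starts roughly centred on the wrong stand: the largest.
- tall_jar: Brown jar with a black cap, the tallest and of middle width: 51 mm diameter, 89 mm high, about 0.11 kg. Origin at the centre of its underside, z up when it stands. Screw cap on top, closed; rigid and round, so it can be gripped from above across any diameter, on the body or over body and cap. Always starts roughly centred on the wrong stand: the smallest.
- wide_jar: White jar with a blue cap, the widest: 59 mm diameter, 71 mm high, about 0.11 kg. Origin at the centre of its underside, z up when it stands. Screw cap on top, closed; rigid and round, so it can be gripped from above across any diameter, on the body or over body and cap. Always starts roughly centred on the wrong stand: the middle one.
- stand_small: Smallest of three round flat aluminium stands: 72 mm diameter. Origin at the centre of its underside, z up. Flat top 14 mm above the bench; fixed to the bench. Faint scribed rings on top, no rim or recess.
- stand_medium: Middle one of the three round flat aluminium stands: 92 mm diameter. Origin at the centre of its underside, z up. Flat top 14 mm above the bench; fixed to the bench. Faint scribed rings on top, no rim or recess.
- stand_large: Largest of the three round flat aluminium stands: 114 mm diameter. Origin at the centre of its underside, z up. Flat top 14 mm above the bench; fixed to the bench. Faint scribed rings on top, no rim or recess.
- mat: Square ribbed grey mat, 96x96 mm and 3 mm thick, fixed to the bench, empty at the start: a free spot for one jar. Origin at the centre of its underside, z up.
- beaker: Empty whitish plastic beaker, 71 mm diameter, 81 mm high, loose and light: a bystander among the stands, to be left where it is. Origin at the centre of its underside, z up.
- brass_ring: Flat brass clamp ring, 52 mm diameter, 16 mm high, loose on the bench: a bystander, to be left where it is. Origin at the centre of its underside, z up.
Not all that is in view belongs to the job. Of the things shaped like the narrow_jar, the cream one is meant.

How it is judged:
At the end, for the whole second after the job is handed in: Each jar stands upright (within 0.1 rad) and at rest on its own stand - narrow on small, tall on medium, wide on large - its axis within 12 mm of the stand's centre and its underside within 4 mm of the stand's top (horizontal distance between narrow_jar and stand_small below 0.012 m and z of narrow_jar in the frame of stand_small between 0.01 and 0.018 m and angle between each of narrow_jar, tall_jar, wide_jar's own z axis and vertical below 0.1 rad and linear speed of each of narrow_jar, tall_jar, wide_jar below 0.02 m/s and horizontal distance between tall_jar and stand_medium below 0.012 m and z of tall_jar in the frame of stand_medium between 0.01 and 0.018 m and horizontal distance between wide_jar and stand_large below 0.012 m and z of wide_jar in the frame of stand_large between 0.01 and 0.018 m); the robot touches nothing.
It fails at once if the narrow jar is tipped by more than 30 degrees (angle between narrow_jar's own z axis and vertical above 0.52 rad).
It fails at once if the tall jar is tipped by more than 30 degrees (angle between tall_jar's own z axis and vertical above 0.52 rad).
It fails at once if the wide jar is tipped by more than 30 degrees (angle between wide_jar's own z axis and vertical above 0.52 rad).
It fails at once if the beaker is shifted by more than 20 mm (distance of beaker from where it was at the start of the episode above 0.02 m).
It fails at once if the brass clamp ring is shifted by more than 20 mm (distance of brass_ring from where it was at the start of the episode above 0.02 m).
It also fails if it takes over 120 s, if anything falls off the work surface, if the arm or the gripper's body presses on something with over 40 N, if the wrist force passes 120 N, or if a joint passes its speed limit or range.

ROBOT

A 6-joint arm with a two-finger parallel gripper is mounted at the origin on the work surface; the furniture and walls round the work are solid. World frame = base frame: x ahead of the robot, y to its left, z up, the work surface at z = 0. Lengths are in m, angles in rad, forces in N, time in s.
With the tool pointing down it reaches from about 0.3 to 0.875 m from the base axis. Payload 4.2 kg.
Tool frame: the origin (TCP) lies at the very end of the fingers, on their centre line; the grasp point (between the pads) lies 19 mm behind it; z points along the fingers, y is the line along which they close (so a half turn about z gives the same grasp; the last joint's range is limited). The gripper opens to 85 mm and grips with 20 to 120 N. Pads are 22 mm wide; open, the fingers measure 114 mm over their backs; the gripper's body (76 mm by 85 mm) begins 54 mm behind the grasp point. The pads swing forward as they close: fully open they stand 13 mm farther back than shut.
Start: joints at [-1.186, 0.32, 1.565, -0, 1.257, -0.02], TCP at [0.226, -0.529, 0.231] pointing down, gripper open.
Joint ranges: [-3.11, 3.11], [-0.84, 2.01], [0.21, 2.61], [-1.34, 4.49], [0.05, 2.63], [-2.56, 2.56]. Speed limits (rad/s): [2.57, 2.57, 3.14, 3.14, 3.14, 3.14].

INTERFACE

Orientations are given as a 3x3 rotation matrix whose columns are the frame's x, y, z axes.
In Python, from station import manip gives the robot as it stands. The module is installed in compiled form; this text tells all that it offers.
- The arm moves only by the tool move_arm, never from a script. Its argument "commands" is a list of rows, each a list of 3 entries, a list of its own where there are three numbers: the opening, from -1 (shut) to 1 (fully open), then the shift along the world's x, y, z as a fraction of full scale, then the turn, a rotation vector about the world's x, y, z as a fraction of full scale. A call has 1 to 20 rows; each row shifts and turns the commanded pose from where the row before left it; what a row does not reach is not made up. Full scale, the value 1, is 20 cm for a shift and pi/4 rad for a turn. A row lasts 1/10 s, in which the tool goes at most 50 mm and 8.59 degrees, less where a joint would pass 70% of its speed; a pose out of reach is approached as far as the arm can. A call with a number of a shift or a turn outside -1 to 1 is refused whole. A call with a gripper value outside its range is refused whole. The fingers move at their own pace and stop on an object; the grip force is fixed at half the most. Time passes only in rows, so rows that do not move let the fingers close. It gives the time, the measured TCP pose, the force, the opening and the grip force at its end, in the units of the state.
- manip.get_obs(): the state, without advancing time (a new reading comes with each control period).
- manip.camera(name): name is "side" or "top" or "wrist"; returns the picture (384x512x3 uint8, red, green, blue); there is no depth.
- manip.camera_info(name): a dict with "camera_matrix" (3x3 intrinsics, pixels), "R" (3x3) and "t" (3): a world point X has camera coordinates R X + t; the wrist camera has in their place "mount" (4x4, takes a point from camera to tool coordinates, whose origin is the TCP and whose axes are the flange's). Camera axes: x right, y down, z forward; pixel columns grow to the right and rows downward; lengths in m; the calibration is good to about 2 mm. A picture is of the moment at which its call begins: read the wrist's pose just before it. camera_info takes no time and is no camera call.
- manip.close_job(): hands the job in; it is judged then, once.
The state is a dict: "time": time; "joint_pos": joint angles; "qvel": joint speeds; "tau": joint torques, N m; "tcp_pos": TCP position; "eef_rot": TCP orientation; "force": force on the tool from outside, world axes, zero at the start; "wrist_torque": the same for the moment, N m; "width": finger opening in m; "finger_force": force on a finger pad.
Only numpy, scipy, OpenCV 4.12 (cv2) and the standard library are available. Lean on these libraries where they do the work, as an engineer would, in place of code of your own. Each camera call takes 0.05 s, during which the arm holds its last target. There are 200 camera calls.

## Working session

There is one attempt and no reset: what is moved stays moved. The work goes in short steps, Python scripts to look and compute and a tool call to move; the robot and the scene stay as the last step left them, time stands still between calls to the robot, and variables do not carry over. Pictures are saved under pics/ and viewed, at most 14 in all, crops included, and the job is handed in when it is done.

Besides the shell and the picture viewer there is one more tool, called after ">>>" as name(argument=value, ...) on one line, values as JSON. move_arm: Moves the arm, as the interface text tells. Shift numbers are shares of 20 cm and turn numbers shares of pi/4 rad, none past 1 either way. Its arguments: {"type":"object","properties":{"commands":{"type":"array"}},"required":["commands"]}

```bash
mkdir -p pics
python3 - <<'E'
from station import manip
import cv2
o=manip.get_obs();print(o['time'],o['tcp_pos'],o['eef_rot'],o['width'])
for n in ("top","side"):
    cv2.imwrite(f"pics/{n}0.png",manip.camera(n)[:,:,::-1]);i=manip.camera_info(n);print(n,i)
print(manip.camera_info("wrist"))
E
```

```text
0.0 [ 0.2262795  -0.52809342  0.2304739 ] [[ 9.19182037e-01  3.93832416e-01 -6.41053798e-04]
 [ 3.93832934e-01 -9.19180581e-01  1.63703844e-03]
 [ 5.54746029e-05 -1.75720443e-03 -9.99998455e-01]] 0.08502549447436783
top {'camera_matrix': array([[357.18534752,   0.        , 263.00242485],
       [  0.        , 357.18534752, 185.79216261],
       [  0.        ,   0.        ,   1.        ]]), 'R': array([[ 0.00470057, -0.99996034, -0.00756486],
       [-0.98549612, -0.00334903, -0.1696649 ],
       [ 0.16963283,  0.00825266, -0.98547278]]), 't': array([0.03353471, 0.46801682, 0.83327905])}
side {'camera_matrix': array([[431.38824266,   0.        , 263.52451699],
       [  0.        , 431.38824266, 191.57622373],
       [  0.        ,   0.        ,   1.        ]]), 'R': array([[ 0.96215626, -0.27234501, -0.00913937],
       [-0.16373301, -0.55098508, -0.81829514],
       [ 0.21782294,  0.78882421, -0.57472561]]), 't': array([-0.46505655,  0.13409293,  1.07765701])}
{'camera_matrix': array([[339.7588714 ,   0.        , 256.39058824],
       [  0.        , 339.7588714 , 192.55655058],
       [  0.        ,   0.        ,   1.        ]]), 'mount': array([[-5.43072892e-04, -9.64837586e-01, -2.62846223e-01,
         6.70032048e-02],
       [ 9.99999693e-01, -3.75623984e-04, -6.87309048e-04,
         3.05372903e-04],
       [ 5.64410257e-04, -2.62846516e-01,  9.64837494e-01,
        -1.42419365e-01],
       [ 0.00000000e+00,  0.00000000e+00,  0.00000000e+00,
         1.00000000e+00]])}
```

View pics/top0.png

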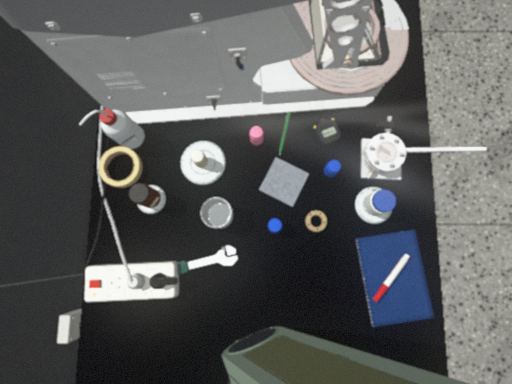

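View pics/side0.png

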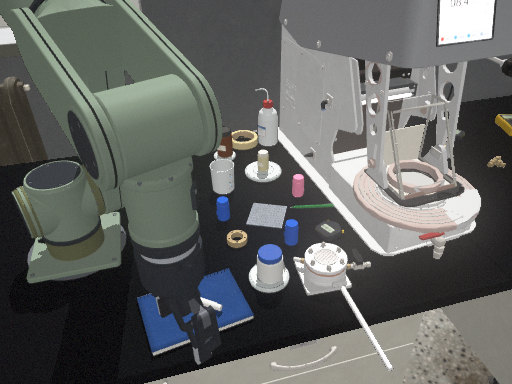

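The top view shows the narrow jar on the large stand (203,162), the tall jar on the small stand (151,199) and the wide jar on the medium stand (374,205). The mat is at (284,181), the beaker at (216,212) and the ring at (316,221). The side view agrees: 263,165 / 224,150 / 269,270 / 267,215 / 222,175 / 237,239.

I'll fit circles to both views to get positions and heights.

```bash
cat > h.py <<'E'
import numpy as np, cv2
from scipy.ndimage import map_coordinates
from scipy.optimize import minimize, differential_evolution
from station import manip
I={n:manip.camera_info(n) for n in("top","side")}
def proj(X,n):
    i=I[n];p=(i['R']@np.asarray(X,float).T).T+i['t'];p=p@i['camera_matrix'].T;return p[:,:2]/p[:,2:]
def back(u,v,z,n="top"):
    i=I[n];d=i['R'].T@np.linalg.solve(i['camera_matrix'],[u,v,1]);c=-i['R'].T@i['t'];return c+d*(z-c[2])/d[2]
A=np.linspace(0,2*np.pi,120,endpoint=False);C=np.c_[np.cos(A),np.sin(A),0*A]
def circ(c,r): return np.asarray(c)+r*C
def samp(g,p): return map_coordinates(g,[p[:,1],p[:,0]],order=1,mode='nearest')
def tri(pts): # {cam:(u,v)} -> point, gap
    a=[];b=[]
    for n,(u,v) in pts.items():
        i=I[n];d=i['R'].T@np.linalg.solve(i['camera_matrix'],[u,v,1]);d/=np.linalg.norm(d);c=-i['R'].T@i['t'];P=np.eye(3)-np.outer(d,d);a.append(P);b.append(P@c)
    return np.linalg.solve(sum(a),sum(b))
def score(x,r,G,sgn=1,d=.0025):
    s=0
    for n,g in G.items():
        s+=np.clip(sgn*(samp(g,proj(circ(x,r-d),n))-samp(g,proj(circ(x,r+d),n))),-30,80).mean()
    return s
def fit(x0,r,G,sgn=1,w=(.02,.02,.012)):
    f=lambda x:-score(x,r,G,sgn)
    q=differential_evolution(f,[(a-b,a+b) for a,b in zip(x0,w)],seed=0,maxiter=60,popsize=12)
    return q.x,-q.fun
E
cat > m.py <<'E'
from h import *
P={n:cv2.imread(f"pics/{n}0.png") for n in I}
G={n:cv2.GaussianBlur(cv2.cvtColor(p,cv2.COLOR_BGR2GRAY),(0,0),.6).astype(float) for n,p in P.items()}
R={}
for k,t,r in (("large",(203,162),.057),("small",(151,199),.036),("med",(374,205),.046)):
    x,s=fit(back(*t,.014),r,G);R[k]=(x,r);print(k,x.round(4),round(s,1))
for k,t,s in (("mat",(284,181),(267,215)),("beaker",(216,212),(222,175)),("ring",(316,221),(237,239)),("narrowcap",(199,157),(263,155)),("tallcap",(138,192),(225,131)),("widecap",(385,201),(270,254)),("blue1",(333,168),(291,225)),("blue2",(275,226),(223,202)),("pink",(257,135),(298,180)),("bottle",(108,117),(268,103)),("tape",(120,167),(243,140))):
    print(k,tri({"top":t,"side":s}).round(3))
for n in P:
    im=cv2.resize(P[n],None,fx=3,fy=3,interpolation=cv2.INTER_CUBIC)
    for k,(x,r) in R.items(): cv2.polylines(im,[np.int32(proj(circ(x,r),n)*3+1)],True,(0,0,255),1)
    b=(270,200,1000,800)if n=="top" else (500,300,1000,900)
    c=im[200:760,260:1060] if n=="top" else im[330:900,560:1060]
    cv2.imwrite(f"pics/{n}1.png",c)
E
python3 m.py
```

```text
large [0.5342 0.1893 0.0111] 136.7
small [0.4385 0.3172 0.0123] 88.8
med [ 0.4269 -0.2426  0.0086] 126.6
mat [ 0.488 -0.018  0.001]
beaker [0.401 0.148 0.043]
ring [ 0.386 -0.097  0.007]
narrowcap [0.535 0.19  0.064]
tallcap [0.445 0.321 0.094]
widecap [ 0.428 -0.247  0.08 ]
blue1 [ 0.513 -0.135  0.052]
blue2 [0.372 0.006 0.051]
pink [0.597 0.05  0.049]
bottle [0.607 0.381 0.143]
tape [0.522 0.403 0.008]
```

View pics/top1.png

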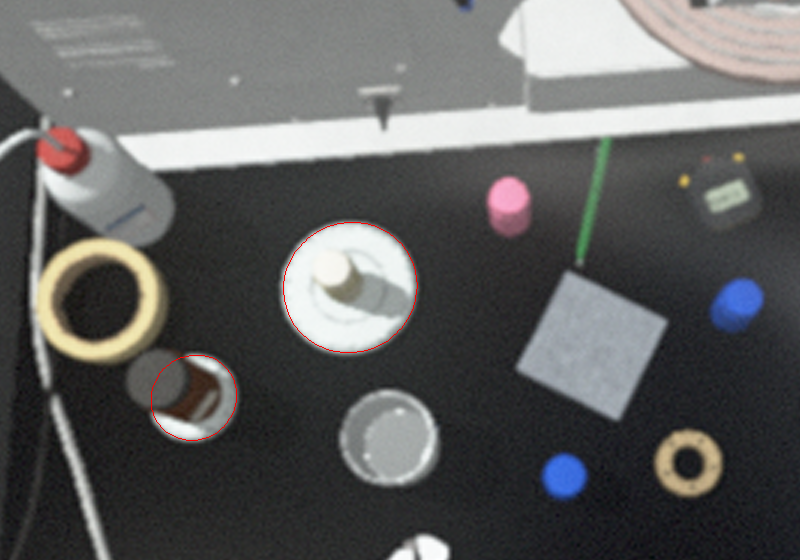

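View pics/side1.png

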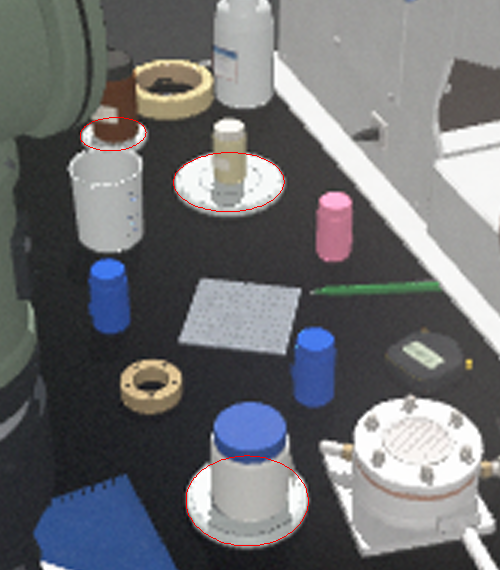

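The fitted stand heights of 9–12 mm agree with the stated 14 mm, and all the points are within reach. The overlays lie on the stand rims. Next I move over the narrow jar, turning with the base so the wrist camera stays clear of the machine.

>>> move_arm(commands=[[1,[0.086,0.199,0],[0,0,0.106]],[1,[0.086,0.199,0],[0,0,0.106]],[1,[0.086,0.199,0],[0,0,0.106]],[1,[0.086,0.199,0],[0,0,0.106]],[1,[0.086,0.199,0],[0,0,0.106]],[1,[0.086,0.199,0],[0,0,0.106]],[1,[0.086,0.199,0],[0,0,0.106]],[1,[0.086,0.199,0],[0,0,0.106]],[1,[0.086,0.199,0],[0,0,0.106]],[1,[0.086,0.199,0],[0,0,0.106]],[1,[0.086,0.199,0],[0,0,0.106]],[1,[0.086,0.199,0],[0,0,0.106]],[1,[0.086,0.199,0],[0,0,0.106]],[1,[0.086,0.199,0],[0,0,0.106]],[1,[0.086,0.199,0],[0,0,0.106]],[1,[0.086,0.199,0],[0,0,0.106]],[1,[0.086,0.199,0],[0,0,0.106]],[1,[0.086,0.199,0],[0,0,0.106]],[1,[0,0,0],[0,0,0]],[1,[0,0,0],[0,0,0]]])

```text
time: 2.1
tcp_pos: [0.5357, 0.1883, 0.2304]
eef_rot: [[-0.328, 0.945, -0.002], [0.945, 0.328, -0.001], [-0.0, -0.002, -1.0]]
force: [-0.6, -0.3, 0.6]
width: 0.0859
finger_force: 0.0
```

```bash
cat >> h.py <<'E'
def wrist(name):
    o=manip.get_obs();im=manip.camera("wrist")[:,:,::-1].copy();cv2.imwrite(f"pics/{name}.png",im)
    w=manip.camera_info("wrist");M=np.eye(4);M[:3,:3]=o['eef_rot'];M[:3,3]=o['tcp_pos'];M=M@w['mount']
    I[name]={'camera_matrix':w['camera_matrix'],'R':M[:3,:3].T,'t':-M[:3,:3].T@M[:3,3]};print(o['time'],o['tcp_pos'].round(4),np.degrees(np.arctan2(*o['eef_rot'][1::-1,0])).round(1))
    np.save(f"pics/{name}.npy",I[name],allow_pickle=True);return im
def load(name):
    I[name]=np.load(f"pics/{name}.npy",allow_pickle=True).item();return cv2.imread(f"pics/{name}.png")
def gray(p): return cv2.GaussianBlur(cv2.cvtColor(p,cv2.COLOR_BGR2GRAY),(0,0),.6).astype(float)
E
python3 - <<'E'
from h import *
wrist("w1")
E
```

```text
2.1 [0.5357 0.1883 0.2304] 109.1
```

View pics/w1.png

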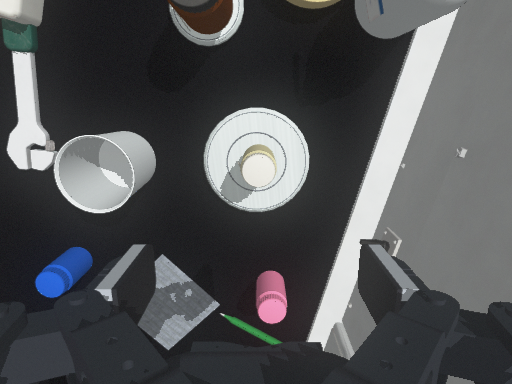

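The wrist view shows the large stand at (257,160) and the narrow jar's cap at (258,170). I'll refine both using the wrist and top views together.

Run:
```python
from h import *
G={"top":gray(cv2.imread("pics/top0.png")),"side":gray(cv2.imread("pics/side0.png")),"w1":gray(load("w1"))}
x0=[.534,.189,.013]
print("stand 3view",fit(x0,.057,G)); print("stand w1",fit(x0,.057,{"w1":G["w1"]},w=(.02,.02,.0001)))
p={}
for n,(u,v) in {"w1":(258,171),"top":(199,157)}.items():
    im=cv2.imread("pics/"+("w1" if n=="w1" else n+"0")+".png")
    print(n,back(u,v,.075,n).round(4))
print(tri({"w1":(258,170),"top":(199,157)}),tri({"w1":(258,170),"side":(263,155)}))
for r in (.0145,.016,.0175): print(r,fit([.535,.189,.075],r,{"w1":G["w1"],"top":G["top"]},w=(.012,.012,.008)))
# others
print("small w1", back(206,8,.014,"w1"))
for a,b,k in (((104,172),(216,212),"beaker"),((185,300),(284,181),"mat")): print(k,tri({"w1":a,"top":b}))
# machine edge
for uv in ((280,120),(150,133)): print(back(*uv,0.,"top"))
```

```text
stand 3view (array([0.53432114, 0.18928346, 0.01110054]), np.float64(216.65979047350024))
stand w1 (array([0.53304425, 0.19090246, 0.01299627]), np.float64(80.0))
w1 [0.5355 0.1937 0.075 ]
top [0.531 0.188 0.075]
[0.53606243 0.19130436 0.05671704] [0.53636574 0.19218232 0.0628262 ]
0.0145 (array([0.53500431, 0.19287892, 0.07575241]), np.float64(82.8048803268888))
0.016 (array([0.53540669, 0.19447528, 0.07487345]), np.float64(79.18417462530424))
0.0175 (array([0.53782437, 0.1965242 , 0.07003439]), np.float64(59.69205584134181))
small w1 [0.44089071 0.31530392 0.014     ]
beaker [0.40137362 0.14473377 0.06488818]
mat [ 0.5006563  -0.02198345 -0.02961082]
[ 0.65131626 -0.0083122   0.        ]
[0.6147958  0.33392747 0.        ]
```

>>> move_arm(commands=[[1,[0,0.023,-0.1],[0,0,0]],[1,[0,0,-0.1],[0,0,0]],[1,[0,0,-0.1],[0,0,0]],[1,[0,0,-0.1],[0,0,0]],[1,[0,0,-0.1],[0,0,0]],[1,[0,0,-0.1],[0,0,0]],[1,[0,0,-0.1],[0,0,0]],[1,[0,0,-0.1],[0,0,0]],[1,[0,0,-0.1],[0,0,0]],[1,[0,0,-0.05],[0,0,0]],[1,[0,0,0],[0,0,0]],[-1,[0,0,0],[0,0,0]],[-1,[0,0,0],[0,0,0]],[-1,[0,0,0],[0,0,0]],[-1,[0,0,0],[0,0,0]],[-1,[0,0,0],[0,0,0]],[-1,[0,0,0],[0,0,0]],[-1,[0,0,0],[0,0,0]],[-1,[0,0,0],[0,0,0]]])

```text
time: 4.05
tcp_pos: [0.5364, 0.1926, 0.0424]
eef_rot: [[-0.327, 0.945, 0.001], [0.945, 0.327, 0.0], [-0.0, 0.001, -1.0]]
force: [-1.9, -0.7, 5.9]
width: 0.0319
finger_force: 59.4
```

>>> move_arm(commands=[[-1,[0,0,0.05],[0,0,0]],[-1,[0,0,0.1],[0,0,0]],[-1,[0,0,0.1],[0,0,0]],[-1,[0,0,0.1],[0,0,0]],[-1,[0,0,0.1],[0,0,0]],[-1,[-0.03,-0.133,0],[0,0,0]],[-1,[-0.03,-0.133,0],[0,0,0]],[-1,[-0.03,-0.133,0],[0,0,0]],[-1,[-0.03,-0.133,0],[0,0,0]],[-1,[-0.03,-0.133,0],[0,0,0]],[-1,[-0.03,-0.133,0],[0,0,0]],[-1,[-0.03,-0.133,0],[0,0,0]],[-1,[-0.03,-0.133,0],[0,0,0]],[-1,[0,0,-0.1],[0,0,0]],[-1,[0,0,-0.1],[0,0,0]],[-1,[0,0,-0.1],[0,0,0]],[-1,[0,0,-0.1],[0,0,0]],[-1,[0,0,0],[0,0,0]],[-1,[0,0,0],[0,0,0]]])

```text
time: 5.95
tcp_pos: [0.4883, -0.0203, 0.0518]
eef_rot: [[-0.327, 0.945, 0.0], [0.945, 0.327, 0.0], [-0.0, 0.0, -1.0]]
force: [0.7, 0.2, -0.3]
width: 0.0316
finger_force: 59.7
```

Run:
```python
from h import *
a=wrist("w2");s=manip.camera("side")[:,:,::-1]
cv2.imwrite("pics/c2.png",np.hstack([a[100:384],cv2.resize(s[150:292,180:308],None,fx=2,fy=2)]))
```

```text
5.95 [ 0.4883 -0.0203  0.0518] 109.1
```

View pics/c2.png

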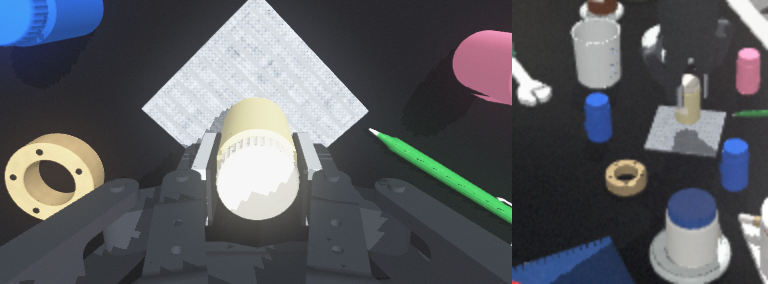

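The jar is held upright over the mat, its cap at about (257,290) in the picture, and the fingers are clear of everything. Lowering it now.

>>> move_arm(commands=[[-1,[0,0,-0.05],[0,0,0]],[-1,[0,0,-0.03],[0,0,0]],[-1,[0,0,-0.01],[0,0,0]],[-1,[0,0,0],[0,0,0]]])

```text
time: 6.45
tcp_pos: [0.4877, -0.0203, 0.0329]
eef_rot: [[-0.326, 0.945, -0.001], [0.945, 0.326, 0.0], [0.0, -0.001, -1.0]]
force: [-0.2, -0.9, -1.0]
width: 0.0318
finger_force: 59.7
```

>>> move_arm(commands=[[-1,[0,0,-0.007],[0,0,0]],[-1,[0,0,0],[0,0,0]],[-1,[0,0,0],[0,0,0]]])

```text
time: 6.75
tcp_pos: [0.4882, -0.0204, 0.032]
eef_rot: [[-0.326, 0.945, 0.0], [0.945, 0.326, 0.0], [-0.0, 0.0, -1.0]]
force: [-0.1, 0.3, -1.2]
width: 0.0316
finger_force: 59.7
```

>>> move_arm(commands=[[-1,[0,0,-0.004],[0,0,0]],[0.0,[0,0,0],[0,0,0]],[1,[0,0,0],[0,0,0]],[1,[0,0,0],[0,0,0]],[1,[0,0,0],[0,0,0]],[1,[0,0,0.1],[0,0,0]],[1,[0,0,0.17],[0,0,0]],[1,[0,0,0.17],[0,0,0]],[1,[0,0,0.17],[0,0,0]],[1,[0,0,0.17],[0,0,0]],[1,[0,0,0.17],[0,0,0]],[1,[-0.037,-0.14,0],[0,0,0]],[1,[-0.037,-0.14,0],[0,0,0]],[1,[-0.037,-0.14,0],[0,0,0]],[1,[-0.037,-0.14,0],[0,0,0]],[1,[-0.037,-0.14,0],[0,0,0]],[1,[-0.037,-0.14,0],[0,0,0]],[1,[-0.037,-0.14,0],[0,0,0]],[1,[-0.037,-0.14,0],[0,0,0]],[1,[0,0,0],[0,0,0]]])

```text
time: 8.75
tcp_pos: [0.4281, -0.2469, 0.221]
eef_rot: [[-0.323, 0.946, -0.0], [0.946, 0.323, -0.001], [-0.001, -0.001, -1.0]]
force: [-0.0, 0.8, 0.5]
width: 0.0853
finger_force: 0.0
```

Run:
```python
from h import *
wrist("w3");cv2.imwrite("pics/top3.png",manip.camera("top")[:,:,::-1])
```

```text
8.75 [ 0.4281 -0.2469  0.221 ] 108.9
```

View pics/w3.png

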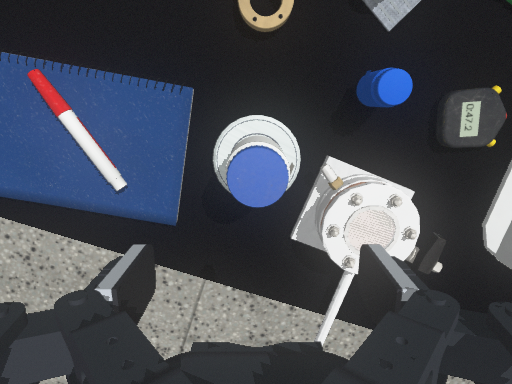

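The view shows the wide jar's cap at (258,174) on the medium stand at (257,157). The white instrument is just to its right, around (340,200), so I'll turn the fingers about 45° away from it. Measuring first.

Run:
```python
from h import *
G={"w3":gray(load("w3")),"top":gray(cv2.imread("pics/top3.png")),"side":gray(cv2.imread("pics/side0.png"))}
x0=[.427,-.243,.013]
print("stand 3v",fit(x0,.046,G)); print("w3 z14",fit([.427,-.243,.014],.046,{"w3":G["w3"]},w=(.02,.02,1e-4)));print("w3+side",fit(x0,.046,{k:G[k] for k in("w3","side")}))
# cap: blue segmentation centroids
for n,f,box in (("w3","w3",(220,130,300,215)),("side","side0",(250,235,295,280))):
    im=cv2.imread(f"pics/{f}.png").astype(int);m=((im[...,0]-im[...,2]>50)*255).astype(np.uint8);k=np.zeros_like(m);k[box[1]:box[3],box[0]:box[2]]=255
    m&=k;M=cv2.moments(m,True);print(n,M['m10']/M['m00'],M['m01']/M['m00'],cv2.boundingRect(m))
    if n=="w3":
        c=max(cv2.findContours(m,0,1)[0],key=cv2.contourArea);print(cv2.minEnclosingCircle(c));
        for z in(.075,.08,.085):print(back(*cv2.minEnclosingCircle(c)[0],z,n))
    else: s=(M['m10']/M['m00'],M['m01']/M['m00'])
print(tri({"w3":(258,174),"side":s}))
for r in(.027,.029):print(r,fit([.427,-.245,.083],r,{"w3":255-G["w3"],"top":255-G["top"]},w=(.012,.012,.01)))
```

```text
stand 3v (array([ 0.42733926, -0.24270236,  0.00857678]), np.float64(195.24062298231507))
w3 z14 (array([ 0.42752224, -0.24278842,  0.0141    ]), np.float64(71.85262126762676))
w3+side (array([ 0.42707789, -0.24328427,  0.00931552]), np.float64(133.48127401575906))
w3 257.15707154742097 176.2658901830283 (226, 145, 63, 63)
((257.02978515625, 175.91888427734375), 31.31591796875)
[ 0.42822296 -0.24410857  0.075     ]
[ 0.42786233 -0.24306606  0.08      ]
[ 0.4275017  -0.24202355  0.085     ]
side 273.6126482213439 250.74308300395256 (258, 235, 37, 30)
[ 0.43302848 -0.2418086   0.08262774]
0.027 (array([ 0.42712933, -0.24433116,  0.07304401]), np.float64(51.133117040632555))
0.029 (array([ 0.42916336, -0.24808147,  0.07517351]), np.float64(46.913933529060415))
```

>>> move_arm(commands=[[1,[0,0.022,0],[0,0,0.167]],[1,[0,0,0],[0,0,0.167]],[1,[0,0,0],[0,0,0.167]],[1,[0,0,0],[0,0,0.167]],[1,[0,0,0],[0,0,0.167]],[1,[0,0,0],[0,0,0.167]],[1,[0,0,-0.1],[0,0,0]],[1,[0,0,-0.1],[0,0,0]],[1,[0,0,-0.1],[0,0,0]],[1,[0,0,-0.1],[0,0,0]],[1,[0,0,-0.1],[0,0,0]],[1,[0,0,0],[0,0,0]],[1,[0,0,0],[0,0,0]]])

```text
time: 10.15
tcp_pos: [0.4292, -0.2392, 0.1214]
eef_rot: [[-0.9, 0.435, -0.0], [0.435, 0.9, 0.0], [0.0, 0.0, -1.0]]
force: [0.1, 0.4, 0.1]
width: 0.0853
finger_force: 0.0
```

>>> move_arm(commands=[[1,[-0.007,-0.016,-0.08],[0,0,0]],[1,[0,0,-0.1],[0,0,0]],[1,[0,0,-0.1],[0,0,0]],[1,[0,0,-0.1],[0,0,0]],[1,[0,0,0],[0,0,0]],[1,[0,0,0],[0,0,0]],[-1,[0,0,0],[0,0,0]],[-1,[0,0,0],[0,0,0]],[-1,[0,0,0],[0,0,0]],[-1,[0,0,0],[0,0,0]],[-1,[0,0,0],[0,0,0]],[-1,[0,0,0],[0,0,0]]])

```text
time: 11.35
tcp_pos: [0.4282, -0.2437, 0.0469]
eef_rot: [[-0.9, 0.436, 0.002], [0.436, 0.9, -0.001], [-0.003, -0.0, -1.0]]
force: [-1.8, 0.7, 7.2]
width: 0.0558
finger_force: 63.2
```

>>> move_arm(commands=[[-1,[0,0,0.1],[0,0,0]],[-1,[0,0,0.125],[0,0,0]],[-1,[0,0,0.125],[0,0,0]],[-1,[0,0,0.125],[0,0,0]],[-1,[0,0,0.125],[0,0,0]],[-1,[0.038,0.155,0],[0,0,0]],[-1,[0.038,0.155,0],[0,0,0]],[-1,[0.038,0.155,0],[0,0,0]],[-1,[0.038,0.155,0],[0,0,0]],[-1,[0.038,0.155,0],[0,0,0]],[-1,[0.038,0.155,0],[0,0,0]],[-1,[0.038,0.155,0],[0,0,0]],[-1,[0.038,0.155,0],[0,0,0]],[-1,[0.038,0.155,0],[0,0,0]],[-1,[0.038,0.155,0],[0,0,0]],[-1,[0.038,0.155,0],[0,0,0]],[-1,[0.038,0.155,0],[0,0,0]],[-1,[0.038,0.155,0],[0,0,0]],[-1,[0.038,0.155,0],[0,0,0]],[-1,[0,0,0],[0,0,0]]])

```text
time: 13.35
tcp_pos: [0.5347, 0.1942, 0.1655]
eef_rot: [[-0.901, 0.433, 0.002], [0.433, 0.901, 0.002], [-0.001, 0.003, -1.0]]
force: [-0.3, -0.2, -1.4]
width: 0.0555
finger_force: 64.4
```

>>> move_arm(commands=[[-1,[0,0,-0.1],[0,0,0]],[-1,[0,0,-0.1],[0,0,0]],[-1,[0,0,-0.1],[0,0,0]],[-1,[0,0,-0.1],[0,0,0]],[-1,[0,0,0],[0,0,0]],[-1,[0,0,0],[0,0,0]]])

```text
time: 13.95
tcp_pos: [0.5339, 0.1904, 0.0856]
eef_rot: [[-0.9, 0.436, -0.0], [0.436, 0.9, -0.0], [0.0, -0.0, -1.0]]
force: [0.5, -0.4, -1.5]
width: 0.0553
finger_force: 64.4
```

Run:
```python
from h import *
a=wrist("w4");s=manip.camera("side")[:,:,::-1]
cv2.imwrite("pics/c4.png",np.hstack([a[60:384],cv2.resize(s[100:262,180:308],None,fx=2,fy=2)]))
```

```text
13.95 [0.5339 0.1904 0.0856] 154.1
```

View pics/c4.png

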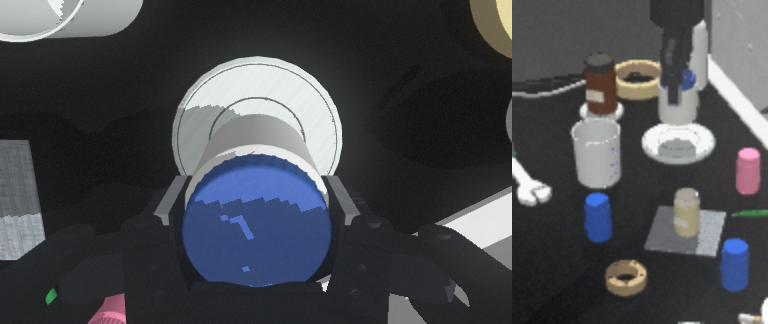

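The wide jar is held upright over the large stand, its cap at (257,225) and the stand centred near (257,135). The narrow jar is standing on the mat. Lowering.

>>> move_arm(commands=[[-1,[0,0,-0.1],[0,0,0]],[-1,[0,0,-0.06],[0,0,0]],[-1,[0,0,-0.025],[0,0,0]],[-1,[0,0,0],[0,0,0]],[-1,[0,0,0],[0,0,0]]])

```text
time: 14.55
tcp_pos: [0.5343, 0.191, 0.0486]
eef_rot: [[-0.9, 0.436, 0.001], [0.436, 0.9, 0.0], [-0.001, 0.001, -1.0]]
force: [-0.4, 0.4, -1.9]
width: 0.0557
finger_force: 64.4
```

>>> move_arm(commands=[[-1,[0,0,-0.006],[0,0,0]],[-1,[0,0,-0.003],[0,0,0]],[-1,[0,0,0],[0,0,0]]])

```text
time: 14.85
tcp_pos: [0.5342, 0.191, 0.047]
eef_rot: [[-0.9, 0.436, 0.001], [0.436, 0.9, 0.0], [-0.001, 0.001, -1.0]]
force: [-0.6, 0.5, 2.0]
width: 0.055
finger_force: 64.7
```

>>> move_arm(commands=[[0.2,[0,0,0],[0,0,0]],[1,[0,0,0],[0,0,0]],[1,[0,0,0],[0,0,0]],[1,[0,0,0],[0,0,0]],[1,[0,0,0.1],[0,0,0]],[1,[0,0,0.17],[0,0,0]],[1,[0,0,0.17],[0,0,0]],[1,[0,0,0.17],[0,0,0]],[1,[0,0,0.17],[0,0,0]],[1,[0,0,0.17],[0,0,0]],[1,[-0.091,0.127,0],[0,0,0]],[1,[-0.091,0.127,0],[0,0,0]],[1,[-0.091,0.127,0],[0,0,0]],[1,[-0.091,0.127,0],[0,0,0]],[1,[-0.091,0.127,0],[0,0,0]],[1,[0,0,0],[0,0,0]],[1,[0,0,0],[0,0,0]]])

```text
time: 16.55
tcp_pos: [0.4426, 0.318, 0.2362]
eef_rot: [[-0.901, 0.435, 0.0], [0.435, 0.901, -0.0], [-0.0, -0.0, -1.0]]
force: [0.3, -0.2, 0.2]
width: 0.0854
finger_force: 0.0
```

Run:
```python
from h import *
wrist("w5");cv2.imwrite("pics/top5.png",manip.camera("top")[:,:,::-1]);cv2.imwrite("pics/side5.png",manip.camera("side")[:,:,::-1])
```

```text
16.55 [0.4426 0.318  0.2362] 154.2
```

View pics/w5.png

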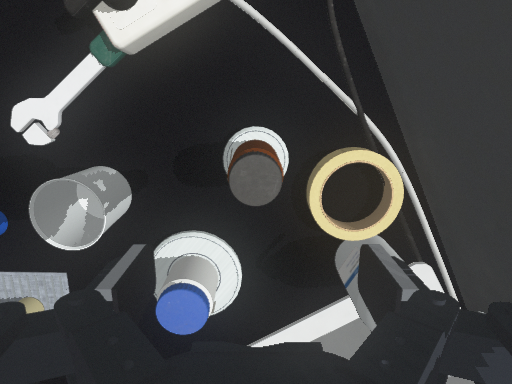

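The tall jar's cap is at (256,179) on the small stand (256,158). The wide jar stands on the large stand, its cap at (183,307). The roll of tape at (355,195) is low enough not to matter.

Run:
```python
from h import *
G={"w5":gray(load("w5")),"top":gray(cv2.imread("pics/top0.png"))}
print("small w5 z14",fit([.44,.317,.014],.036,{"w5":G["w5"]},w=(.02,.02,1e-4)));print("small w5+top",fit([.44,.317,.013],.036,G))
G["side"]=gray(cv2.imread("pics/side5.png"))
print("small w5+side",fit([.44,.317,.013],.036,{k:G[k] for k in("w5","side")}))
for p in((256,179),(256,180)):print(back(*p,.103,"w5"))
print(tri({"w5":(256,179.5),"top":(139,192)}))
for r in(.0235,.025):print(r,fit([.441,.318,.1],r,{"w5":G["w5"]},w=(.012,.012,1e-4)), fit([.441,.318,.1],r,G|{},w=(.012,.012,.012)))
load("w5");print("large w5", fit([.534,.19,.014],.057,{"w5":G["w5"]},w=(.015,.015,1e-4)), "widecap",back(183,308,.085,"w5"))
```

```text
small w5 z14 (array([0.43812957, 0.31917543, 0.0141    ]), np.float64(55.40192086138865))
small w5+top (array([0.43855407, 0.3176591 , 0.01193121]), np.float64(109.519213927752))
small w5+side (array([0.43946608, 0.31818958, 0.01171163]), np.float64(89.32843331895748))
[0.4403351  0.31906132 0.103     ]
[0.44110317 0.31868974 0.103     ]
[0.44250615 0.3182143  0.09616231]
0.0235 (array([0.44201655, 0.31778001, 0.0999    ]), np.float64(32.831552810841664)) (array([0.44170865, 0.31812009, 0.10114999]), np.float64(57.34579922422802))
0.025 (array([0.429     , 0.32906395, 0.0999    ]), np.float64(28.177485482483934)) (array([0.4371327 , 0.31794041, 0.10108279]), np.float64(37.87598623408033))
large w5 (array([0.5339323 , 0.19367273, 0.0139    ]), np.float64(54.95966342601708)) widecap [0.53015951 0.19556034 0.085     ]
```

>>> move_arm(commands=[[1,[-0.008,0.003,-0.1],[0,0,0]],[1,[0,0,-0.1],[0,0,0]],[1,[0,0,-0.1],[0,0,0]],[1,[0,0,-0.1],[0,0,0]],[1,[0,0,-0.1],[0,0,0]],[1,[0,0,-0.1],[0,0,0]],[1,[0,0,-0.1],[0,0,0]],[1,[0,0,-0.1],[0,0,0]],[1,[0,0,-0.1],[0,0,0]],[1,[0,0,0],[0,0,0]],[1,[0,0,0],[0,0,0]],[-1,[0,0,0],[0,0,0]],[-1,[0,0,0],[0,0,0]],[-1,[0,0,0],[0,0,0]],[-1,[0,0,0],[0,0,0]],[-1,[0,0,0],[0,0,0]],[-1,[0,0,0],[0,0,0]],[-1,[0,0,0],[0,0,0]]])

```text
time: 18.5
tcp_pos: [0.4417, 0.3185, 0.0578]
eef_rot: [[-0.9, 0.436, 0.002], [0.436, 0.9, 0.001], [-0.001, 0.001, -1.0]]
force: [-0.3, -2.1, 5.0]
width: 0.0485
finger_force: 61.5
```

>>> move_arm(commands=[[-1,[0,0,0.1],[0,0,0]],[-1,[0,0,0.15],[0,0,0]],[-1,[0,0,0.15],[0,0,0]],[-1,[0,0,0.15],[0,0,0]],[-1,[0,0,0.15],[0,0,0]],[-1,[-0.005,-0.2,0],[0,0,0]],[-1,[-0.005,-0.2,0],[0,0,0]],[-1,[-0.005,-0.2,0],[0,0,0]],[-1,[-0.005,-0.2,0],[0,0,0]],[-1,[-0.005,-0.2,0],[0,0,0]],[-1,[-0.005,-0.2,0],[0,0,0]],[-1,[-0.005,-0.2,0],[0,0,0]],[-1,[-0.005,-0.2,0],[0,0,0]],[-1,[-0.005,-0.2,0],[0,0,0]],[-1,[-0.005,-0.2,0],[0,0,0]],[-1,[-0.005,-0.2,0],[0,0,0]],[-1,[-0.005,-0.2,0],[0,0,0]],[-1,[-0.005,-0.2,0],[0,0,0]],[-1,[-0.005,-0.2,0],[0,0,0]],[-1,[0,0,0],[0,0,0]]])

```text
time: 20.5
tcp_pos: [0.4273, -0.2457, 0.1966]
eef_rot: [[-0.898, 0.44, 0.001], [0.44, 0.898, -0.003], [-0.002, -0.002, -1.0]]
force: [-0.1, 0.3, -2.1]
width: 0.0483
finger_force: 62.3
```

>>> move_arm(commands=[[-1,[0,0,-0.1],[0,0,0]],[-1,[0,0,-0.1],[0,0,0]],[-1,[0,0,-0.1],[0,0,0]],[-1,[0,0,-0.1],[0,0,0]],[-1,[0,0,-0.1],[0,0,0]],[-1,[0,0,0],[0,0,0]],[-1,[0,0,0],[0,0,0]]])

```text
time: 21.2
tcp_pos: [0.4274, -0.2411, 0.0968]
eef_rot: [[-0.9, 0.436, 0.0], [0.436, 0.9, 0.0], [0.0, 0.0, -1.0]]
force: [0.0, 0.4, -0.9]
width: 0.0479
finger_force: 62.4
```

Run:
```python
from h import *
a=wrist("w6");s=manip.camera("side")[:,:,::-1]
cv2.imwrite("pics/c6.png",np.hstack([a[60:384],cv2.resize(s[160:322,200:328],None,fx=2,fy=2)]))
print(fit([.427,-.243,.014],.046,{"w6":gray(a)},w=(.02,.02,1e-4)))
```

```text
21.2 [ 0.4274 -0.2411  0.0968] 154.2
(array([ 0.42425563, -0.2408083 ,  0.0141    ]), np.float64(54.910976547384855))
```

View pics/c6.png

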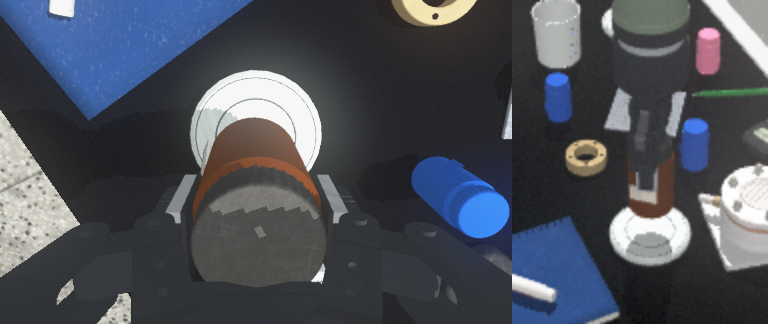

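The tall jar is upright over the medium stand, which is centred near (256,135) and lines up with the jar. Lowering.

>>> move_arm(commands=[[-1,[-0.005,-0.005,-0.1],[0,0,0]],[-1,[0,0,-0.06],[0,0,0]],[-1,[0,0,-0.027],[0,0,0]],[-1,[0,0,0],[0,0,0]],[-1,[0,0,-0.006],[0,0,0]],[-1,[0,0,0],[0,0,0]],[-1,[0,0,0],[0,0,0]]])

```text
time: 22.0
tcp_pos: [0.4266, -0.2427, 0.0583]
eef_rot: [[-0.9, 0.436, 0.001], [0.436, 0.9, -0.001], [-0.001, -0.0, -1.0]]
force: [0.1, 0.8, -1.2]
width: 0.0481
finger_force: 62.4
```

>>> move_arm(commands=[[-1,[0,0,-0.003],[0,0,0]],[-1,[0,0,0],[0,0,0]],[0.1,[0,0,0],[0,0,0]],[1,[0,0,0],[0,0,0]],[1,[0,0,0],[0,0,0]],[1,[0,0,0],[0,0,0]],[1,[0,0,0.1],[0,0,0]],[1,[0,0,0.15],[0,0,0]],[1,[0,0,0.15],[0,0,0]],[1,[0,0,0.15],[0,0,0]],[1,[0,0,0.15],[0,0,0]],[1,[0,0,0.15],[0,0,0]],[1,[0.051,0.186,0],[0,0,0]],[1,[0.051,0.186,0],[0,0,0]],[1,[0.051,0.186,0],[0,0,0]],[1,[0.051,0.186,0],[0,0,0]],[1,[0.051,0.186,0],[0,0,0]],[1,[0.051,0.186,0],[0,0,0]],[1,[0,0,0],[0,0,0]],[1,[0,0,0],[0,0,0]]])

```text
time: 24.0
tcp_pos: [0.4873, -0.0188, 0.2268]
eef_rot: [[-0.901, 0.434, -0.001], [0.434, 0.901, -0.0], [0.001, -0.001, -1.0]]
force: [-0.2, -0.1, 0.1]
width: 0.0855
finger_force: 0.0
```

Run:
```python
from h import *
a=wrist("w7");t=manip.camera("top")[:,:,::-1];cv2.imwrite("pics/top7.png",t)
G={"w7":gray(a)}
for r in(.0145,.016):print(fit([.488,-.02,.064],r,G,w=(.012,.012,1e-4)))
cv2.imwrite("pics/c7.png",np.hstack([a[:300],cv2.resize(t[160:260,330:426],None,fx=2.9,fy=3)]))
```

```text
24.0 [ 0.4873 -0.0188  0.2268] 154.3
(array([ 0.48612976, -0.01759049,  0.0641    ]), np.float64(72.81237206018723))
(array([ 0.48646484, -0.01882355,  0.0639    ]), np.float64(74.73936949579874))
```

View pics/c7.png

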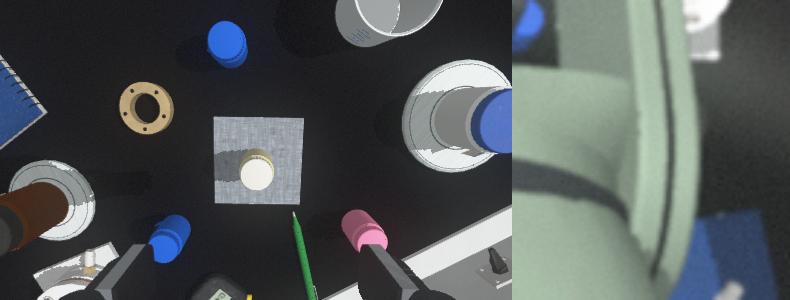

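The narrow jar stands on the mat, its cap at (257,172), directly under the gripper. The tall jar at the left stands on the medium stand and the wide jar at the right on the large one.

>>> move_arm(commands=[[1,[-0.003,0,-0.1],[0,0,0]],[1,[0,0,-0.1],[0,0,0]],[1,[0,0,-0.1],[0,0,0]],[1,[0,0,-0.1],[0,0,0]],[1,[0,0,-0.1],[0,0,0]],[1,[0,0,-0.1],[0,0,0]],[1,[0,0,-0.1],[0,0,0]],[1,[0,0,-0.1],[0,0,0]],[1,[0,0,-0.1],[0,0,0]],[1,[0,0,-0.075],[0,0,0]],[1,[0,0,0],[0,0,0]],[-1,[0,0,0],[0,0,0]],[-1,[0,0,0],[0,0,0]],[-1,[0,0,0],[0,0,0]],[-1,[0,0,0],[0,0,0]],[-1,[0,0,0],[0,0,0]],[-1,[0,0,0],[0,0,0]],[-1,[0,0,0],[0,0,0]],[-1,[0,0,0],[0,0,0]]])

```text
time: 26.0
tcp_pos: [0.4874, -0.0195, 0.0332]
eef_rot: [[-0.9, 0.436, 0.002], [0.436, 0.9, -0.0], [-0.002, 0.001, -1.0]]
force: [-1.1, -0.6, 4.9]
width: 0.0316
finger_force: 59.6
```

>>> move_arm(commands=[[-1,[0,0,0.1],[0,0,0]],[-1,[0,0,0.15],[0,0,0]],[-1,[0,0,0.15],[0,0,0]],[-1,[0,0,0.15],[0,0,0]],[-1,[0,0,0.15],[0,0,0]],[-1,[-0.024,0.169,0],[0,0,0]],[-1,[-0.024,0.169,0],[0,0,0]],[-1,[-0.024,0.169,0],[0,0,0]],[-1,[-0.024,0.169,0],[0,0,0]],[-1,[-0.024,0.169,0],[0,0,0]],[-1,[-0.024,0.169,0],[0,0,0]],[-1,[-0.024,0.169,0],[0,0,0]],[-1,[-0.024,0.169,0],[0,0,0]],[-1,[-0.024,0.169,0],[0,0,0]],[-1,[-0.024,0.169,0],[0,0,0]],[-1,[0,0,0],[0,0,0]],[-1,[0,0,0],[0,0,0]]])

```text
time: 27.7
tcp_pos: [0.4384, 0.3189, 0.172]
eef_rot: [[-0.901, 0.434, -0.0], [0.434, 0.901, -0.001], [-0.0, -0.001, -1.0]]
force: [-0.6, -1.4, -0.0]
width: 0.0312
finger_force: 59.9
```

>>> move_arm(commands=[[-1,[0,0,-0.1],[0,0,0]],[-1,[0,0,-0.1],[0,0,0]],[-1,[0,0,-0.1],[0,0,0]],[-1,[0,0,-0.1],[0,0,0]],[-1,[0,0,-0.1],[0,0,0]],[-1,[0,0,0],[0,0,0]],[-1,[0,0,0],[0,0,0]]])

```text
time: 28.4
tcp_pos: [0.4391, 0.3178, 0.0725]
eef_rot: [[-0.899, 0.437, -0.0], [0.437, 0.899, -0.0], [0.0, -0.0, -1.0]]
force: [-0.4, -0.2, -0.7]
width: 0.0312
finger_force: 59.9
```

Run:
```python
from h import *
a=wrist("w8")
print(fit([.4385,.318,.014],.036,{"w8":gray(a)},w=(.02,.02,1e-4)))
s=manip.camera("side")[:,:,::-1]
cv2.imwrite("pics/c8.png",np.hstack([a[60:384],cv2.resize(s[100:262,180:308],None,fx=2,fy=2)]))
```

```text
28.4 [0.4391 0.3178 0.0725] 154.1
(array([0.43650961, 0.31996663, 0.0139    ]), np.float64(57.92538470806677))
```

View pics/c8.png

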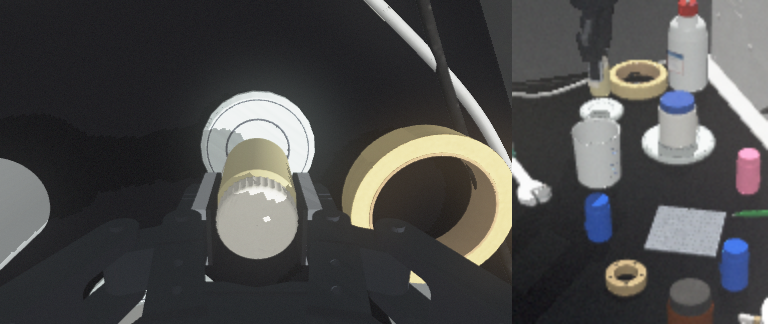

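The narrow jar is upright over the small stand, which is centred near (258,145). Lowering.

>>> move_arm(commands=[[-1,[-0.003,0.003,-0.08],[0,0,0]],[-1,[0,0,-0.04],[0,0,0]],[-1,[0,0,-0.015],[0,0,0]],[-1,[0,0,0],[0,0,0]],[-1,[0,0,-0.005],[0,0,0]],[-1,[0,0,0],[0,0,0]],[-1,[0,0,0],[0,0,0]]])

```text
time: 29.2
tcp_pos: [0.4385, 0.3194, 0.0445]
eef_rot: [[-0.9, 0.436, 0.001], [0.436, 0.9, 0.0], [-0.0, 0.001, -1.0]]
force: [-0.5, 0.7, -1.3]
width: 0.0316
finger_force: 59.9
```

>>> move_arm(commands=[[-1,[0,0,-0.003],[0,0,0]],[-1,[0,0,0],[0,0,0]],[-0.1,[0,0,0],[0,0,0]],[0.3,[0,0,0],[0,0,0]],[0.3,[0,0,0],[0,0,0]],[0.3,[0,0,0.1],[0,0,0]],[0.3,[0,0,0.15],[0,0,0]],[0.3,[0,0,0.15],[0,0,0]],[0.3,[0,0,0.15],[0,0,0]],[0.3,[0,0,0.15],[0,0,0]],[0.3,[0,0,0.15],[0,0,0]],[0.3,[0,0,0.15],[0,0,0]],[0.3,[0,-0.15,0],[0,0,0]],[0.3,[0,-0.15,0],[0,0,0]],[0.3,[0,0,0],[0,0,0]],[0.3,[0,0,0],[0,0,0]]])

```text
time: 30.8
tcp_pos: [0.4383, 0.2591, 0.2436]
eef_rot: [[-0.899, 0.437, 0.0], [0.437, 0.899, 0.001], [0.0, 0.001, -1.0]]
force: [0.5, 0.6, 0.1]
width: 0.0556
finger_force: 0.0
```

Run:
```python
from h import *
a=wrist("w9");s=manip.camera("side")[:,:,::-1];t=manip.camera("top")[:,:,::-1]
cv2.imwrite("pics/side9.png",s)
G={"w9":gray(a),"side":gray(s)}
for k,x,r in(("small",(.438,.318,.0125),.036),("large",(.534,.190,.0125),.057),("med",(.427,-.243,.012),.046)):
    for c in(("side",),)+((("w9",),) if k!="med" else()): print(k,c,fit(x,r,{n:G[n] for n in c},w=(.012,.012,1e-4)))
cv2.imwrite("pics/c9.png",np.hstack([a[0:300],cv2.resize(s[115:295,195:310],None,fx=2.4,fy=300/180,)]))
```

```text
30.8 [0.4383 0.2591 0.2436] 154.1
small ('side',) (array([0.43824417, 0.3165948 , 0.0126    ]), np.float64(46.93391888543403))
small ('w9',) (array([0.4396546 , 0.3183832 , 0.01250802]), np.float64(80.0))
large ('side',) (array([0.53230415, 0.18332783, 0.0126    ]), np.float64(52.61422797896906))
large ('w9',) (array([0.53522289, 0.19096633, 0.01259896]), np.float64(66.0284041685601))
med ('side',) (array([ 0.42568522, -0.24537811,  0.0121    ]), np.float64(63.26044272787191))
```

View pics/c9.png

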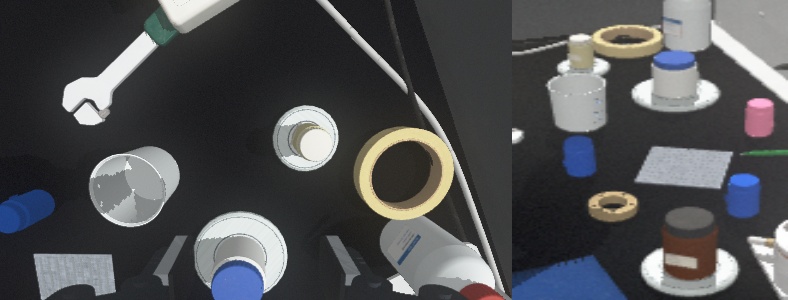

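All three jars stand upright on their own stands: narrow at (315,145), wide at (237,280), and tall in the side view. One numeric check of the jar centres before I hand in.

Run:
```python
from h import *
a=load("w9");s=cv2.imread("pics/side9.png");G={"w9":gray(a)}
print("narrow",back(315,145,.075,"w9"),fit([.4385,.318,.075],.016,G,w=(.015,.015,1e-4)))
b=a.astype(int);m=((b[...,0]-b[...,2]>50)*255).astype(np.uint8);m[:250]=0;m[:,:200]=0;m[:,275:]=0
c=max(cv2.findContours(m,0,1)[0],key=cv2.contourArea);print("wide",cv2.boundingRect(c),back(237,287,.085,"w9"))
# visible base arcs in side view: bottom row of jar body gives base centre check
for k,x,r,h,rc in(("tall",(.4266,-.2427),.0255,.014,0),("wide",(.534,.191),.0295,.014,0),("narrow",(.4385,.319),.0175,.014,0)):
    cv2.polylines(s,[np.int32(proj(circ((*x,h),r),"side")*8)],True,(0,0,255),1,shift=3)
for k,x,r in(("m",(.4273,-.2428),.046),("l",(.534,.190),.057),("s",(.4387,.318),.036)):
    cv2.polylines(s,[np.int32(proj(circ((*x,.014),r),"side")*8)],True,(0,255,0),1,shift=3)
cv2.imwrite("pics/f.png",np.hstack([cv2.resize(s[230:310,220:310],None,fx=4,fy=4),cv2.resize(s[120:200,205:295],None,fx=4,fy=4)]))
```

```text
narrow [0.43823975 0.31917171 0.075     ] (array([0.44016292, 0.32281794, 0.0751    ]), np.float64(54.91333815956126))
wide (211, 261, 53, 51) [0.53174676 0.19265893 0.085     ]
```

View pics/f.png

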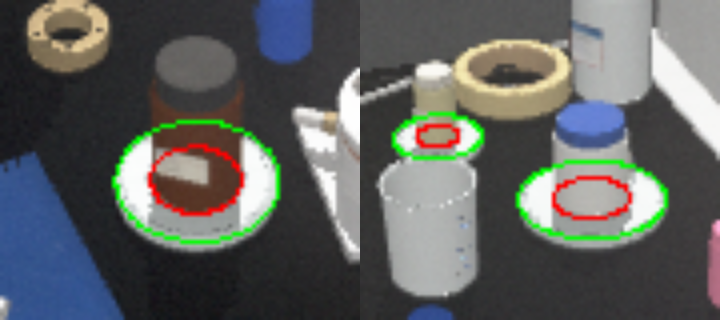

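The jar and stand outlines are concentric to within about 3 mm, so I'm handing in.

```bash
python3 -c "
from station import manip
print(manip.close_job())"
```

```text
the job is handed in; nothing more can be done
None
```

I moved all three jars to their own stands, upright and within about 3 mm of centre by my last camera check, and handed the job in at about 31 s; no verdict was returned.

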